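Bring a burnisher spindle's flat round by feel and hold the loose collar on it

TASK

The collar on the edge burnisher has worked loose and dropped to the foot of the spindle. Pinch the spindle across the flat at its top and turn it until the flat faces squarely out of the open side of the dust hood, then lift the collar, turned so that its set screw sits squarely over the middle of the flat, and keep holding it there, level, while I tighten the screw from that side: finish still holding the collar, do not let go. Leave the spare wheel and the hex key lying on the machine where they are.

Things in the scene. Friction and masses are not known exactly. Their poses are not given: they have to be found in the camera images.
- burnisher: Fixed edge burnisher: grey housing, dark steel plate 260 (x) by 240 mm, its top 110 mm above the origin. Origin: underside, below the spindle's axis; z up, x points out of the dust hood's open side (switch side). Hood: half-round wall 30 mm high, 95 mm from the axis, on the -x side. Boss on the plate 36 mm wide, 8 mm high; from it rises the steel spindle, 20 mm thick, to 166 mm above the origin.
- spindle (a joint): Angle of the spindle about its vertical axis, rad, positive counter-clockwise seen from above; 0 when the flat faces straight out of the hood's open side (the machine's +x). It turns against a light drag of about 0.05 N m and stays where it is left.
- flat (a point): Set-screw flat of the spindle, whose top 28 mm (138 to 166 mm above the machine's origin) is D-shaped: cut flat 6 mm from the axis, 16 mm wide, 16 mm across it instead of 20. Origin: middle of the flat's face, 152 mm above the machine's origin; x squarely out of the face, z up. Turns with the spindle. Fingers pinching across it close to the narrower width and turn the spindle with them.
- collar: Plain steel shaft collar, loose round the spindle: 40 mm outside diameter, 18 mm high, bore about 23 mm, about 120 g. It starts resting on the boss, its underside 118 mm above the machine's origin, and slides and turns freely on the spindle. Origin: centre of its underside; z along its axis, x towards its set screw.
- screw (a point): Where the set screw enters the collar's outer face, 20 mm from the collar's axis, 9 mm above its underside; x outwards along the screw. The dark round screw head, 10 mm across, stands 8 mm proud of the face from here; nothing sticks into the bore. Held right, this point is level with the middle of the flat and straight out from it.
- wheel: Bystander: spare grooved wooden burnishing wheel, 44 mm across, 36 mm high, standing on the plate in a corner of the open side. Origin: centre of its underside.
- hex_key: Bystander: L-shaped steel hex key, 80 by 28 mm, 6 mm thick, lying on the plate in the other corner of the open side. Origin at the middle, on the plate.
Mind the look-alikes: they are no part of the job. What is meant by the collar is not purple or yellow, and is the larger of those in its own colour.

How it is judged (in metres and radians):
On the way:
1. the spindle, pinched with a finger on its flat, has been turned so that the flat faces out of the hood's open side (within 0.2 rad) (value of joint spindle between -0.2 and 0.2 rad and contact force between the fingers and spindle_flat above 1.5 N), for 0.2 s.
At the end, for the whole second after the job is handed in: flat facing out of the hood's open side within 0.25 rad; collar round the spindle, at rest, level within 0.12 rad, gripped by the fingers (over 2 N), its screw within 8 mm of the height of the flat's middle and within 5 mm sideways of it; wheel and hex key within 20 mm of their starts (value of joint spindle between -0.25 and 0.25 rad and y of screw in the frame of flat between -0.005 and 0.005 m and z of screw in the frame of flat between -0.008 and 0.008 m and x of screw in the frame of flat between 0.01 and 0.018 m and angle between collar's own z axis and vertical below 0.12 rad and contact force between the fingers and collar above 2 N and linear speed of collar below 0.02 m/s and distance of each of wheel, hex_key from where it was at the start of the episode below 0.02 m); the arm keeps its last pose, push and grip.
It fails at once if the spare wheel or the hex key was moved by more than 20 mm (distance of any of wheel, hex_key from where it was at the start of the episode above 0.02 m).
It also fails if it takes over 37 s, if anything falls off the work surface, if the arm or the gripper's body presses on something with over 40 N, if the wrist force passes 120 N, or if a joint passes its speed limit or range.

ROBOT

A 6-joint arm with a two-finger parallel gripper is mounted at the origin on the work surface. World frame = base frame: x ahead of the robot, y to its left, z up, the work surface at z = 0. Lengths are in m, angles in degrees, forces in N, time in s.
With the tool pointing down it reaches from about 0.375 to 0.9 m from the base axis. Payload 3.1 kg.
Tool frame: the origin (TCP) lies at the very end of the fingers, on their centre line; the grasp point (between the pads) lies 19 mm behind it (bot.hold_point_z is the z of the grasp point in the tool frame, in m); z points along the fingers, y is the direction in which the jaws open and shut (so a half turn about z gives the same grasp; the last joint's range is limited). The gripper opens to 87 mm and grips with 3 to 60 N. Pads are 19 mm wide; open, the fingers measure 117 mm over their backs; the gripper's body (75 mm by 190 mm) begins 51 mm behind the grasp point.
Start: joints at [-86.144, 30.224, 82.088, -0, 67.689, -10.227], TCP at [0.152, -0.606, 0.223] pointing down, gripper open.
Joint ranges: [-176.69, 176.69], [-43.24, 126.21], [12.49, 139.97], [-82, 262], [0, 151.66], [-163.58, 163.58]. Speed limits (degrees/s): [159.86, 159.86, 180, 180, 180, 180].

INTERFACE

Orientations are given as a 3x3 rotation matrix whose columns are the frame's x, y, z axes.
In Python, from rig import bot gives the robot as it stands.
- The arm moves only by the tool servo_tool, never from a script. Its argument "increments" is a list of rows, each a list of 3 entries, a list of its own where there are three numbers: the closure, from 0 (fully open) to 1 (shut), then the shift along the tool's x, y, z in mm, then the turn about the tool's z in degrees. In form: [[claw, [x, y, z], turn], ...]. A call has 1 to 5 rows; each row shifts and turns the commanded pose from where the row before left it, along the tool's axes as they then stand; what a row does not reach is not made up. A row lasts 1/8 s, in which the tool goes at most 62.5 mm and 10.7 degrees, less where a joint would pass 70% of its speed; a pose out of reach is approached as far as the arm can. A call with a gripper value outside its range is refused whole. The fingers move at their own pace and stop on an object; the grip force is fixed at half the most. Time passes only in rows, so rows that do not move let the fingers close. It gives the time, the measured TCP pose, the force and the opening at its end, in the units of the state.
- bot.read_state(): the state, without advancing time (a new reading comes with each control period).
- bot.capture(name): name is "side" or "top"; returns (picture, depth): 384x512x3 uint8, blue, green, red; 384x512 float32, m along the optical axis (not along the pixel's ray), 0 where there is no reading.
- bot.camera_info(name): a dict with "K" (3x3 intrinsics, pixels), "distortion" ([k1, k2, p1, p2, k3] as OpenCV has them; the pictures are not rectified), "R" (3x3) and "t" (3): a world point X has camera coordinates R X + t. Camera axes: x right, y down, z forward; pixel columns grow to the right and rows downward; lengths in m; the calibration is good to about 2 mm. A picture is of the moment at which its call begins. camera_info takes no time and is no camera call.
- bot.hand_in(): hands the job in, once; it reports no verdict.
Trained networks look in the newest picture that a camera, given by its name, has taken for a name from the list of things; names that differ only in an ending like _2 or _b are one class to them, and where a whole thing is asked for, a point or a joint stands for the part that bears it (a point fixed in the world has none). Each returns a list of dicts, best first, with "p" (0 to 1); they miss things now and then, are a little off and sometimes report something else, mostly with a low value. They report only what shows in the picture. A call takes as long as a camera call. They do not tell look-alikes from the thing itself.
- bot.find_in(camera, thing): "bbox" ([left, top, right, bottom] in pixels, round what is visible of it).
- bot.trace(camera, thing): "region" (384x512 bool, what is visible of it) and "bbox" ([left, top, right, bottom] in pixels, round what is visible of it).
The state is a dict: "time_s": time; "joint_positions": joint angles; "qvel": joint speeds; "tau": joint torques, N m; "position": TCP position; "tcp_rot": TCP orientation; "force": force on the tool from outside, world axes, zero at the start; "moment": the same for the moment, N m; "opening": opening from 0.0 (shut) to 1.0 (fully open).
Only numpy, scipy, OpenCV 4.12 (cv2) and the standard library are available. Lean on these libraries where they do the work, as an engineer would, in place of code of your own. Each camera call takes 0.05 s, during which the arm holds its last target.

## Working session

There is one attempt and no reset: what is moved stays moved. The work goes in short steps, Python scripts to look and compute and a tool call to move; the robot and the scene stay as the last step left them, time stands still between calls to the robot, and variables do not carry over. Pictures are saved under pics/ and viewed, and the job is handed in when it is done.

Besides the shell and the picture viewer there is one more tool, called after "Call:" as name(argument=value, ...) on one line, values as JSON. servo_tool: Moves the arm, as the interface text tells. Its arguments: {"type":"object","properties":{"increments":{"type":"array","items":{"type":"array"}}},"required":["increments"]}

```bash
ls; mkdir -p pics; python3 - <<'E'
from rig import bot
import cv2,numpy as np
s=bot.read_state();print({k:np.round(v,3).tolist() for k,v in s.items()}, bot.hold_point_z)
for n in("side","top"):
    im,d=bot.capture(n);cv2.imwrite(f"pics/{n}0.png",im);np.save(f"pics/{n}0.npy",d)
    c=bot.camera_info(n);print(n,{k:np.round(v,4).tolist() for k,v in c.items()})
E
```

```text
pics
{'time_s': 0.0, 'joint_positions': [-86.144, 30.279, 82.155, -0.003, 67.687, -10.226], 'qvel': [-0.003, 0.095, -0.0, -0.055, -0.038, 0.03], 'tau': [-0.001, -44.004, -17.659, 0.064, 0.058, -0.0], 'position': [0.152, -0.605, 0.222], 'tcp_rot': [[0.97, 0.243, -0.0], [0.243, -0.97, 0.002], [0.0, -0.002, -1.0]], 'force': [-0.284, -0.291, 0.888], 'moment': [-0.013, -0.024, -0.012], 'opening': 0.999} -0.0187
side {'K': [[435.2898, 0.0, 258.2925], [0.0, 435.2898, 188.1024], [0.0, 0.0, 1.0]], 'distortion': [0.0006, 0.0, 0.0, 0.0, 0.0], 'R': [[-0.927, -0.3748, 0.0135], [-0.1972, 0.4564, -0.8676], [0.319, -0.807, -0.497]], 't': [0.5856, 0.1987, 0.8744]}
top {'K': [[402.5377, 0.0, 257.3435], [0.0, 402.5377, 191.461], [0.0, 0.0, 1.0]], 'distortion': [-0.0591, 0.0, 0.0, 0.0, 0.0], 'R': [[-0.0164, -0.9999, 0.0031], [-0.9945, 0.016, -0.1033], [0.1032, -0.0048, -0.9947]], 't': [0.0725, 0.6447, 0.7101]}
```

View pics/side0.png

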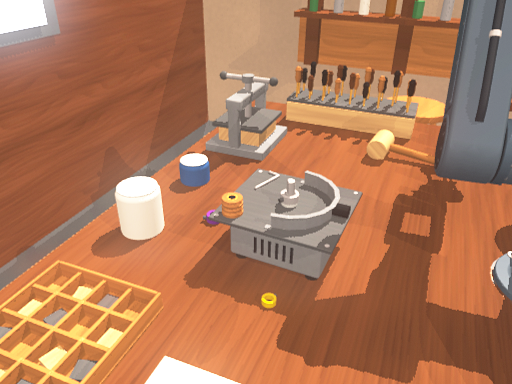

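View pics/top0.png

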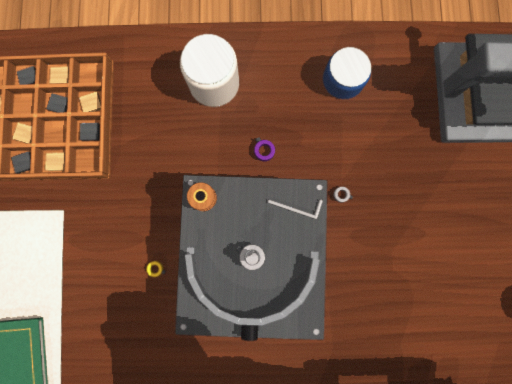

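Both views show the burnisher: its spindle is at top (252,257), side (290,195). The hood opens towards world +x, which is up in the top view. The wheel is at top (201,197) and the key at (297,208). The loose rings off the machine are look-alikes. I'll zoom in next.

```bash
python3 - <<'E'
import cv2,numpy as np
a=cv2.imread("pics/top0.png")[232:282,222:282];b=cv2.imread("pics/side0.png")[170:215,260:320]
a=cv2.resize(a,(600,500),interpolation=cv2.INTER_CUBIC);b=cv2.resize(b,(600,450),interpolation=cv2.INTER_CUBIC)
cv2.imwrite("pics/topz.png",a);cv2.imwrite("pics/sidez.png",b)
E
```

```text
(no output)
```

View pics/topz.png

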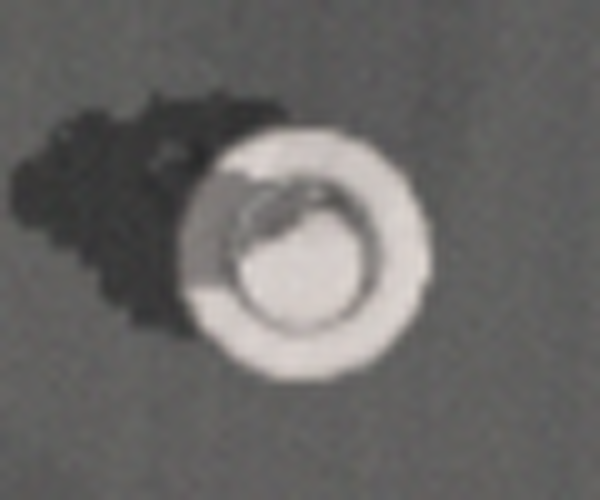

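View pics/sidez.png

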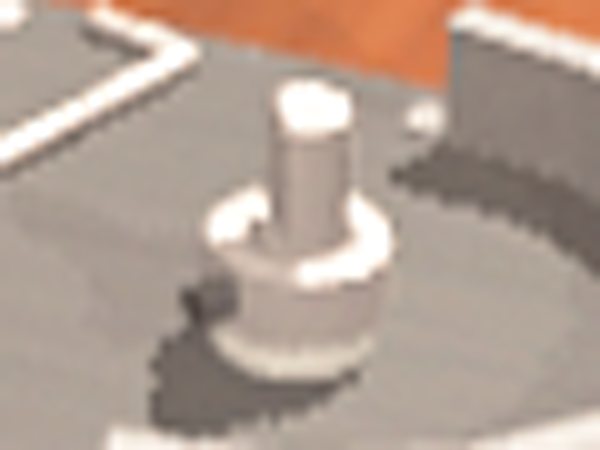

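```bash
cat > h.py <<'E'
import numpy as np,cv2
from rig import bot
def cam(n):
    c=bot.camera_info(n);return [np.array(c[k],float) for k in("K","distortion","R","t")]
def world(n,d):
    K,D,R,t=cam(n);h,w=d.shape
    u,v=np.meshgrid(np.arange(w),np.arange(h))
    p=cv2.undistortPoints(np.stack([u,v],-1).reshape(-1,1,2).astype(float),K,D).reshape(h,w,2)
    P=np.dstack([p*d[...,None],d]);W=(P-t)@R
    W[d<=0]=np.nan;return W
def proj(n,X):
    K,D,R,t=cam(n)
    return cv2.projectPoints(np.asarray(X,float).reshape(-1,1,3),cv2.Rodrigues(R)[0],t,K,D)[0].reshape(-1,2)
E
python3 - <<'E'
from h import *
for n in("top","side"):
    d=np.load(f"pics/{n}0.npy");W=world(n,d)
    r=bot.trace(n,"burnisher")
    m=r[0]["region"];print(n,r[0]["p"],r[0]["bbox"])
    z=W[...,2]
    pm=m&(abs(z-0.11)<.006);P=W[pm];print("plate z",np.median(P[:,2]),len(P))
    (c,s,a)=cv2.minAreaRect(P[:,:2].astype(np.float32));print("rect",c,s,a)
    # spindle & collar
    for lo,hi,l in((.155,.175,"spin"),(.131,.14,"collar"),):
        reg=W[abs(z-(lo+hi)/2)<(hi-lo)/2]
        v,u=(232,222) if n=="top" else (170,260)
        sub=W[v:v+50,u:u+60].reshape(-1,3);q=sub[(sub[:,2]>lo)&(sub[:,2]<hi)]
        if len(q): print(l,len(q),np.median(q,0),q.min(0),q.max(0))
    for t in("spindle","collar","screw","flat","wheel","hex_key"):
        print(t,[(x["p"],np.round(x["bbox"],1).tolist()) for x in bot.find_in(n,t)][:6])
E
```

```text
top 0.61 [175.3, 175.3, 328.8, 343.0]
plate z 0.11077727960702914 19908
rect (0.5321303606033325, 0.07298582792282104) (0.2408391237258911, 0.26134246587753296) 86.9417495727539
spin 125 [0.53104603 0.07222062 0.1665682 ] [0.52336386 0.06326491 0.15501441] [0.54120992 0.08274888 0.16973359]
collar 365 [0.53549523 0.07439988 0.13644967] [0.5134114  0.05371384 0.1310732 ] [0.55087696 0.09772543 0.13986433]
spindle [(0.69, [244.9, 250.5, 255.3, 264.9])]
collar [(0.84, [251.6, 137.3, 274.2, 159.5]), (0.83, [234.4, 243.6, 263.3, 270.7]), (0.71, [335.0, 186.4, 351.9, 200.2]), (0.53, [147.6, 260.1, 164.4, 274.3])]
screw [(0.86, [235.3, 243.2, 264.5, 269.6]), (0.69, [151.1, 264.4, 161.4, 274.8]), (0.6, [252.3, 134.7, 272.3, 159.3]), (0.59, [335.0, 189.3, 352.9, 200.8]), (0.48, [244.1, 254.7, 260.3, 261.6])]
flat [(0.67, [246.7, 251.2, 259.1, 263.8])]
wheel []
hex_key []
side 0.87 [210.6, 171.0, 361.1, 279.2]
plate z 0.10938608588352361 5503
rect (0.5324640870094299, 0.07586286962032318) (0.24399520456790924, 0.261118084192276) 87.0084457397461
spin 66 [0.52969857 0.07935853 0.1635323 ] [0.52278608 0.0662876  0.15503017] [0.54061974 0.08579976 0.16758908]
collar 322 [0.51896662 0.08870948 0.13529761] [ 0.45291845 -0.0280654   0.13101973] [0.5503478  0.17774902 0.13999834]
spindle [(0.72, [283.5, 177.5, 293.6, 194.6])]
collar [(0.73, [274.4, 195.3, 299.4, 204.0]), (0.45, [263.6, 293.5, 277.1, 309.4])]
screw [(0.71, [262.7, 292.6, 277.0, 308.4]), (0.65, [279.7, 193.6, 295.6, 204.4]), (0.44, [206.3, 209.6, 217.3, 221.8])]
flat []
wheel [(0.65, [220.3, 193.1, 243.5, 217.9]), (0.26, [285.1, 176.7, 297.4, 196.4])]
hex_key [(0.63, [253.6, 170.7, 283.7, 188.3])]
```

```bash
cat >> h.py <<'E'
def hit(n,px,z):
    K,D,R,t=cam(n);p=cv2.undistortPoints(np.array(px,float).reshape(-1,1,2),K,D).reshape(-1,2)
    r=np.c_[p,np.ones(len(p))]@R;C=-R.T@t
    return C+r*((z-C[2])/r[:,2])[:,None]
def overlay(n,im,fn,ax,fl,sc,box,k=10,zc=.118,cax=None):
    u0,v0,w,h=box;a=cv2.resize(im[v0:v0+h,u0:u0+w],None,fx=k,fy=k,interpolation=cv2.INTER_CUBIC)
    cax=ax if cax is None else cax
    T=np.radians(np.arange(0,361,5))
    def ln(P,col):
        q=((proj(n,P)-[u0,v0]+.5)*k-.5);cv2.polylines(a,[np.round(q).astype(int)],False,col,1)
    def circ(c,r,z):return np.c_[c[0]+r*np.cos(T),c[1]+r*np.sin(T),0*T+z]
    ln(circ(cax,.02,zc),(0,255,0));ln(circ(cax,.02,zc+.018),(0,255,0));ln(circ(cax,.0115,zc+.018),(0,200,0))
    th=np.radians(fl);half=np.arccos(.6)
    tt=np.linspace(half,2*np.pi-half,60)+th
    D_=np.c_[ax[0]+.01*np.cos(tt),ax[1]+.01*np.sin(tt)];D_=np.r_[D_,D_[:1]]
    for z in(.166,.138):ln(np.c_[D_,0*D_[:,0]+z],(0,0,255))
    s=np.radians(sc);o=np.array([np.cos(s),np.sin(s),0]);y=np.array([-np.sin(s),np.cos(s),0])
    for r in(.02,.028):
        c=np.array([*cax,zc+.009])+o*r
        ln(c+.005*np.cos(T)[:,None]*y+.005*np.sin(T)[:,None]*[0,0,1],(255,0,255))
    cv2.imwrite(fn,a)
E
python3 - <<'E'
from h import *
print(hit("top",[252.15,257.05],.136),hit("top",[251.55,258.35],.166))
# side: collar extents
print(hit("side",[260+29.8,170+23],.136),hit("side",[260+31.3,170+10.9],.166))
ax=(.533,.0735)
for n,b in(("top",(222,232,60,50)),("side",(260,170,60,45))):
    overlay(n,cv2.imread(f"pics/{n}0.png"),f"pics/{n}o1.png",ax,25,50,b)
E
```

```text
[[0.53201814 0.07234651 0.136     ]] [[0.53185633 0.07295251 0.166     ]]
[[0.53168375 0.07544428 0.136     ]] [[0.52965576 0.07643291 0.166     ]]
```

View pics/topo1.png

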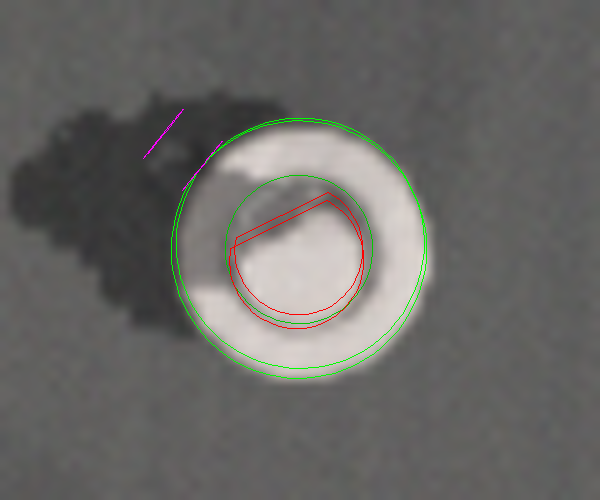

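View pics/sideo1.png

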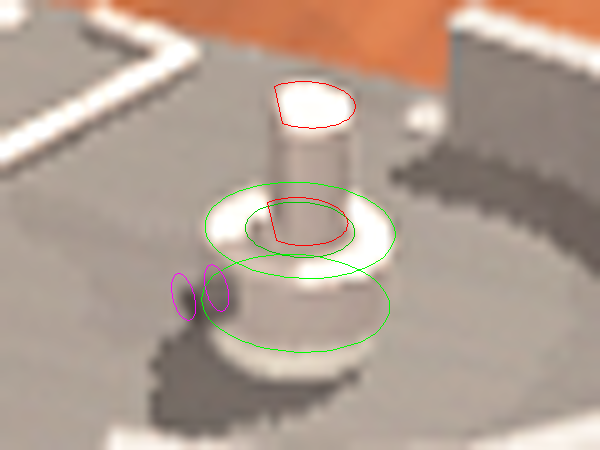

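```bash
python3 - <<'E'
from h import *
for n,b,ax in(("top",(222,232,60,50),(.5318,.0726)),("side",(260,170,60,45),(.5322,.0758))):
    overlay(n,cv2.imread(f"pics/{n}0.png"),f"pics/{n}o2.png",ax,28,63,b)
a=cv2.imread("pics/topo2.png");b=cv2.imread("pics/sideo2.png")
cv2.imwrite("pics/o2.png",cv2.resize(np.hstack([a[50:],b]),(796,298)))
E
```

```text
(no output)
```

View pics/topo2.png

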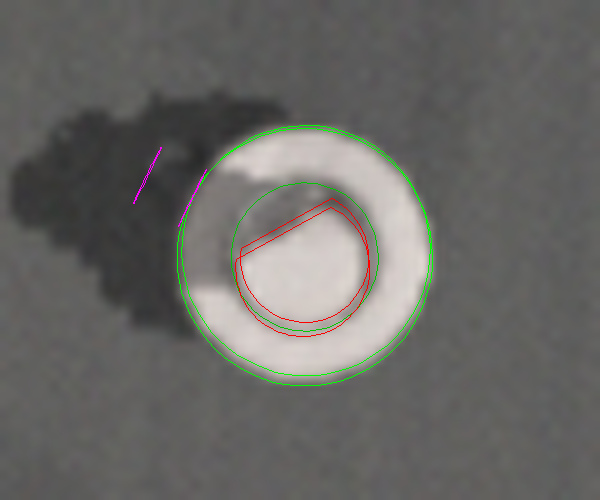

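View pics/sideo2.png

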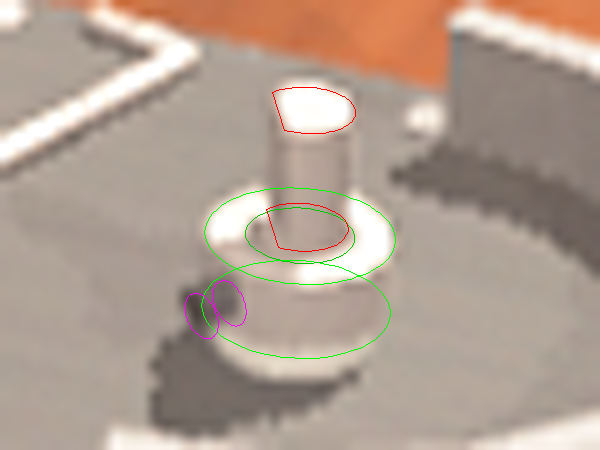

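The side fit puts the axis near (0.532, 0.075) and the top fit near (0.532, 0.0726). The flat's normal is at about 28° world and the screw at about 56°. The machine yaw is about -3°. Before moving, I'll check that the path is clear.

```bash
python3 - <<'E'
from h import *
for n in("side","top"):
    W=world(n,np.load(f"pics/{n}0.npy")).reshape(-1,3);W=W[np.isfinite(W[:,0])]
    a=np.array([.152,-.605]);b=np.array([.532,.073]);L=np.linalg.norm(b-a);u=(b-a)/L
    s=(W[:,:2]-a)@u;q=abs((W[:,:2]-a)@[-u[1],u[0]])
    for k in np.arange(.0,.85,.1):
        m=(s>k)&(s<k+.1)&(q<.13);print(n,round(k,1),m.sum(),W[m,2].max().round(3) if m.any() else None)
E
```

```text
side 0.0 176 0.002
side 0.1 704 0.04
side 0.2 1506 0.042
side 0.3 1633 0.003
side 0.4 1729 0.504
side 0.5 1217 0.003
side 0.6 1922 0.142
side 0.7 3324 0.168
side 0.8 6945 0.148
top 0.0 0 None
top 0.1 0 None
top 0.2 1894 0.006
top 0.3 4862 0.006
top 0.4 6388 0.006
top 0.5 7178 0.006
top 0.6 6298 0.145
top 0.7 9689 0.17
top 0.8 8402 0.151
```

Call:
servo_tool(increments=[[0, [0, 0, -20], 0], [0, [0, 0, -20], -10], [0, [0, 0, 0], -10], [0, [0, 0, 0], -10], [0, [0, 0, 0], -10]])

```text
time_s: 1.42
position: [0.1521, -0.6061, 0.2626]
tcp_rot: [[0.582, 0.813, 0.0], [0.813, -0.582, -0.0], [-0.0, 0.0, -1.0]]
force: [-0.4, -0.5, 0.1]
opening: 1.003
```

Call:
servo_tool(increments=[[0, [0, 0, 0], -10.6], [0, [0, 0, 0], -10.6], [0, [0, 0, 0], -10.6], [0, [0, 0, 0], -10.6], [0, [0, 0, 0], -10.6]])

```text
time_s: 2.05
position: [0.1521, -0.6061, 0.2625]
tcp_rot: [[-0.3, 0.954, -0.0], [0.954, 0.3, 0.0], [0.0, 0.0, -1.0]]
force: [0.1, 0.8, 0.3]
opening: 1.001
```

Call:
servo_tool(increments=[[0, [0, 0, 0], -10.6], [0, [0, 0, 0], 0]])

```text
time_s: 2.3
position: [0.1521, -0.6062, 0.2626]
tcp_rot: [[-0.463, 0.887, 0.0], [0.887, 0.463, 0.0], [0.0, 0.0, -1.0]]
force: [1.0, -0.3, -0.6]
opening: 1.001
```

Call:
servo_tool(increments=[[0, [28.5, 43.3, 0], 0], [0, [28.5, 43.3, 0], 0], [0, [28.5, 43.3, 0], 0], [0, [28.5, 43.3, 0], 0], [0, [28.5, 43.3, 0], 0]])

```text
time_s: 2.92
position: [0.2783, -0.3781, 0.2628]
tcp_rot: [[-0.461, 0.887, 0.001], [0.887, 0.461, -0.001], [-0.001, 0.0, -1.0]]
force: [0.7, 0.3, -0.1]
opening: 0.999
```

Call:
servo_tool(increments=[[0, [28.5, 43.3, 0], 0], [0, [28.5, 43.3, 0], 0], [0, [28.5, 43.3, 0], 0], [0, [28.5, 43.3, 0], 0], [0, [28.5, 43.3, 0], 0]])

```text
time_s: 3.55
position: [0.404, -0.1513, 0.2629]
tcp_rot: [[-0.461, 0.887, 0.001], [0.887, 0.461, -0.001], [-0.001, 0.001, -1.0]]
force: [0.2, -0.0, -0.5]
opening: 1.003
```

Call:
servo_tool(increments=[[0, [28.5, 43.3, 0], 0], [0, [28.5, 43.3, 0], 0], [0, [28.5, 43.3, 0], 0], [0, [28.5, 43.3, 0], 0], [0, [0, 0, 0], 0]])

```text
time_s: 4.18
position: [0.5049, 0.0315, 0.2627]
tcp_rot: [[-0.467, 0.884, 0.001], [0.884, 0.467, 0.0], [-0.0, 0.002, -1.0]]
force: [-0.1, 0.8, 0.5]
opening: 0.998
```

Call:
servo_tool(increments=[[0, [25, 41.7, 0], 0], [0, [0, 0, 40], 0], [0, [0, 0, 30], 0], [0, [0, 0, 0], 0], [0, [0, 0, 0], 0]])

```text
time_s: 4.8
position: [0.5295, 0.0695, 0.1936]
tcp_rot: [[-0.463, 0.886, 0.002], [0.886, 0.463, -0.0], [-0.001, 0.001, -1.0]]
force: [0.8, 0.2, 0.4]
opening: 1.006
```

```bash
python3 - <<'E'
from h import *
s=bot.read_state();print(s["position"],s["force"],s["joint_positions"])
for n in("top","side"):
    im,d=bot.capture(n);cv2.imwrite(f"pics/{n}1.png",im)
    b=(205,215,100,80) if n=="top" else (240,130,100,85)
    overlay(n,im,f"pics/{n}1o.png",(.532,.0738),28,56,b,k=7)
E
```

```text
[0.52948798 0.06948305 0.19355648] [0.84402505 0.22481143 0.42188848] [-4.51489508e+00  2.54166310e+01  9.69937080e+01 -1.16069235e-02
  5.75001584e+01 -3.20809752e+01]
```

View pics/side1o.png

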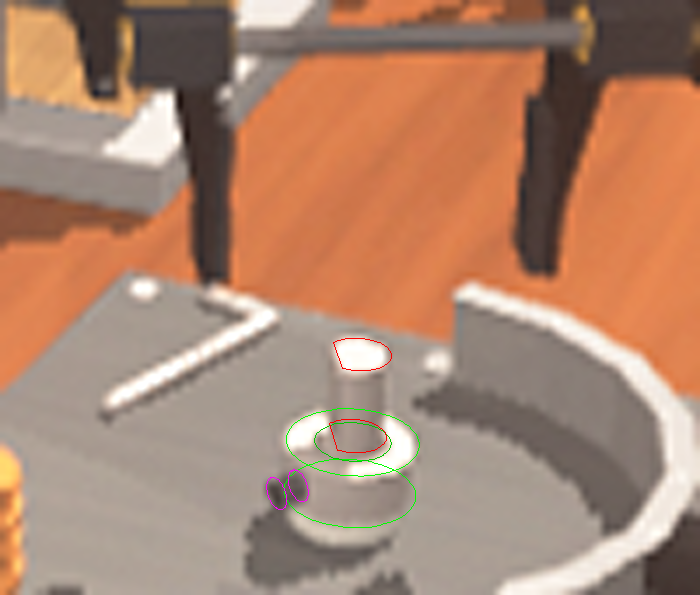

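View pics/top1o.png

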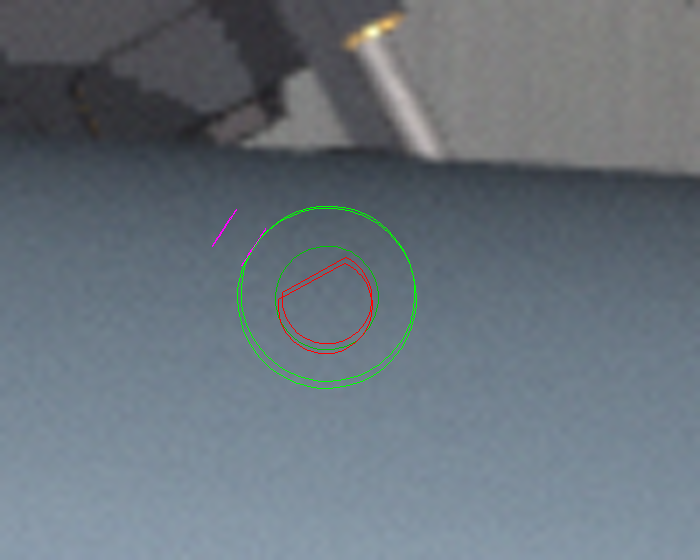

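Side view: the fingers straddle the spindle at (290,180), well above it. The arm blocks the top view. I'll trim the position and descend for the pinch.

Call:
servo_tool(increments=[[0, [2.7, 2.2, 10], 0], [0, [0, 0, 20], 0], [0, [0, 0, 20], 0], [0, [0, 0, 0], 0], [0, [0, 0, 0], 0]])

```text
time_s: 5.52
position: [0.5301, 0.0738, 0.1431]
tcp_rot: [[-0.465, 0.886, 0.001], [0.886, 0.465, -0.0], [-0.001, 0.001, -1.0]]
force: [-0.5, 0.0, 0.9]
opening: 1.001
```

Call:
servo_tool(increments=[[0.6, [0, 0, 0], 0], [0.6, [0, 0, 0], 0], [0.6, [0, 0, 0], 0], [0.6, [0, 0, 0], 0], [0.6, [0, 0, 0], 0]])

```text
time_s: 6.15
position: [0.5296, 0.0737, 0.1426]
tcp_rot: [[-0.465, 0.886, 0.0], [0.886, 0.465, -0.0], [-0.0, 0.0, -1.0]]
force: [0.3, 0.6, 0.3]
opening: 0.515
```

```bash
python3 - <<'E'
from h import *
for n in("side",):
    im,d=bot.capture(n);b=(250,140,90,75)
    overlay(n,im,f"pics/{n}2o.png",(.532,.0738),28,56,b,k=8)
E
```

```text
(no output)
```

View pics/side2o.png

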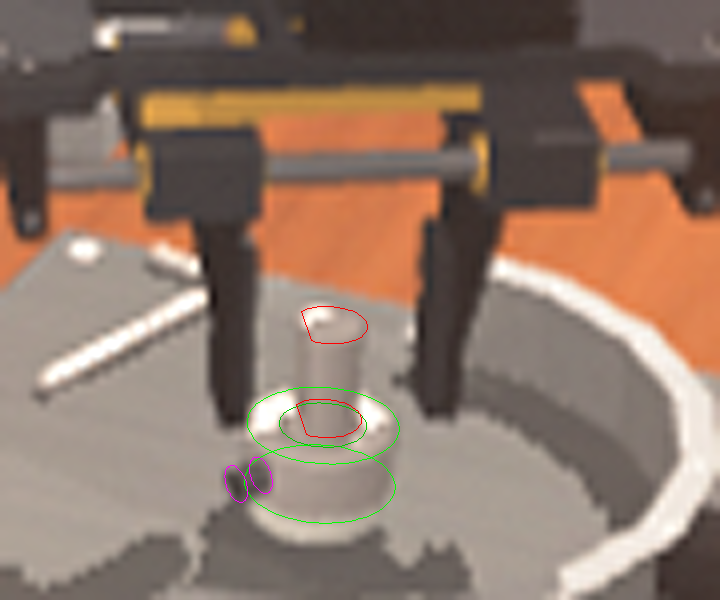

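The side view shows the fingers about evenly on either side of the spindle top (inner edges 250 and 425 in the zoom, spindle at 330). Closing now.

Call:
servo_tool(increments=[[1, [0, 0, 0], 0], [1, [0, 0, 0], 0], [1, [0, 0, 0], 0], [1, [0, 0, 0], 0], [1, [0, 0, 0], 0]])

```text
time_s: 6.82
position: [0.5305, 0.074, 0.1426]
tcp_rot: [[-0.464, 0.886, 0.002], [0.886, 0.464, 0.001], [-0.0, 0.002, -1.0]]
force: [3.7, 4.2, -3.4]
opening: 0.178
```

Opening is 15.5 mm, which matches the 16 mm across the flat. Now I'll turn it -31° world, which is +31° on the tool.

Call:
servo_tool(increments=[[1, [0.2, 0, 0], 5], [1, [0.2, 0, 0], 5], [1, [0.2, 0, 0], 5], [1, [0.2, 0, 0], 5], [1, [0.2, 0, 0], 5]])

```text
time_s: 7.45
position: [0.5306, 0.0749, 0.1426]
tcp_rot: [[-0.044, 0.999, 0.003], [0.999, 0.044, 0.0], [0.0, 0.003, -1.0]]
force: [5.6, 3.1, -3.3]
opening: 0.179
```

Call:
servo_tool(increments=[[1, [0, 0, 0], 5.5], [1, [0, 0, 0], 0], [1, [0, 0, 0], 0], [1, [0, 0, 0], 0], [1, [0, 0, 0], 0]])

```text
time_s: 8.07
position: [0.5306, 0.075, 0.1426]
tcp_rot: [[0.05, 0.999, 0.003], [0.999, -0.05, 0.001], [0.001, 0.003, -1.0]]
force: [3.5, 2.9, -3.7]
opening: 0.182
```

```bash
python3 - <<'E'
from h import *
s=bot.read_state();print(s["position"],s["force"],s["moment"],s["opening"],s["tcp_rot"])
im,d=bot.capture("side");b=(250,140,90,75)
overlay("side",im,f"pics/side3o.png",(.532,.0738),-3,56,b,k=8)
E
```

```text
[0.53064694 0.07504482 0.14258364] [ 3.46629705  2.92620469 -3.72395736] [ 0.49785449 -0.78526545 -0.07161382] 0.18196804160866153 [[ 4.99497297e-02  9.98747419e-01  2.93566146e-03]
 [ 9.98751190e-01 -4.99525523e-02  8.96109773e-04]
 [ 1.04163111e-03  2.88723494e-03 -9.99995289e-01]]
```

View pics/side3o.png

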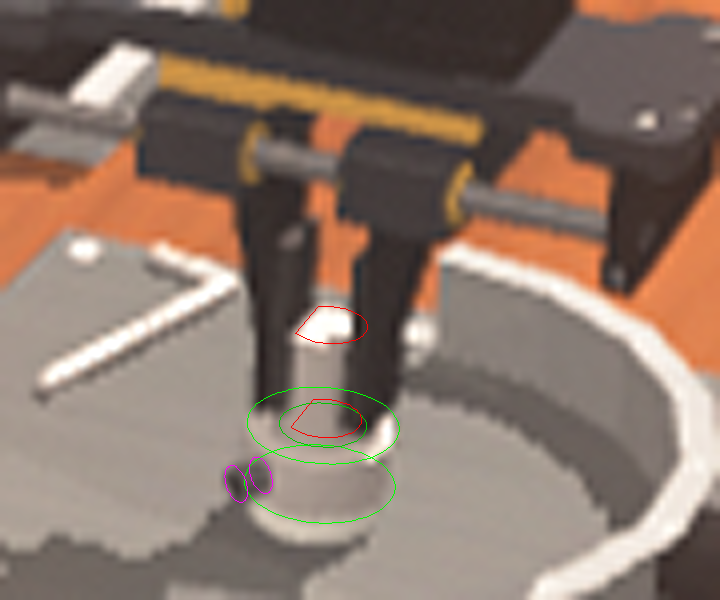

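The side view shows the pads holding the spindle top, with the flat turned out at about -3° world, square to the machine. I'll release, rise, turn 31° to sit across the screw, and go for the collar.

Call:
servo_tool(increments=[[0.3, [0, 0, 0], 0], [0.3, [0, 0, 0], 0], [0.3, [0, 0, 0], 0], [0.3, [0, 0, -10], 0], [0.3, [-0.4, 1.9, -30], 0]])

```text
time_s: 8.75
position: [0.5297, 0.0741, 0.1822]
tcp_rot: [[0.049, 0.999, -0.004], [0.999, -0.049, 0.0], [-0.0, -0.004, -1.0]]
force: [0.8, -0.1, -0.3]
opening: 0.648
```

Call:
servo_tool(increments=[[0.3, [0, 0, 0], 10.3], [0.3, [0, 0, 0], 10.3], [0.3, [0, 0, 0], 10.3], [0.3, [0, 0, 0], 0], [0.3, [0, 0, 0], 0]])

```text
time_s: 9.38
position: [0.5312, 0.0741, 0.1829]
tcp_rot: [[0.553, 0.833, 0.0], [0.833, -0.553, -0.0], [0.0, 0.0, -1.0]]
force: [-0.9, -0.0, -0.8]
opening: 0.7
```

```bash
python3 - <<'E'
from h import *
im,d=bot.capture("side");b=(250,140,90,75)
overlay("side",im,f"pics/side4o.png",(.5325,.0755),-3,56,b,k=8)
im,d=bot.capture("top");cv2.imwrite("pics/top4.png",im)
E
```

```text
(no output)
```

View pics/side4o.png

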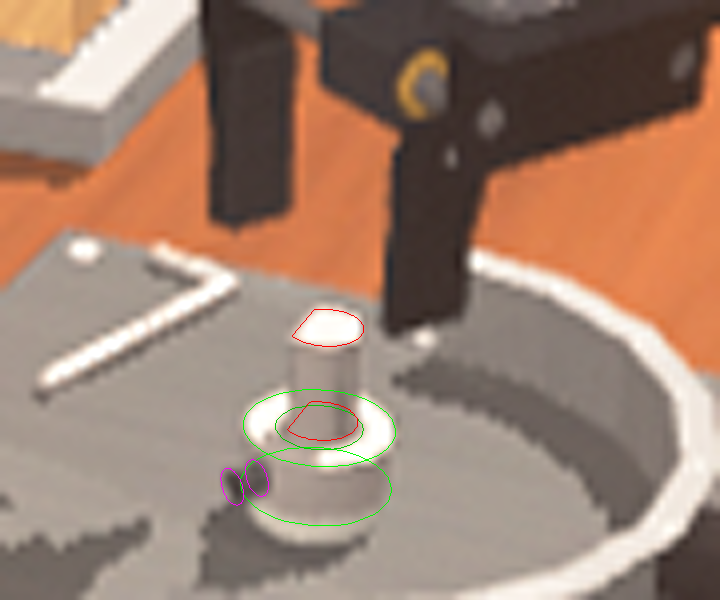

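The spindle top matches the -3° overlay, so the flat faces out. The screw is still at about 56°. Trim to the axis estimated from the pinches (0.5326, 0.0743) and go down to the collar.

Call:
servo_tool(increments=[[0.3, [0.9, 1.1, 0], 0], [0.3, [0, 0, 20], 0], [0.3, [0, 0, 20], 0], [0.3, [0, 0, 18], 0], [0.3, [0, 0, 0], 0]])

```text
time_s: 10.1
position: [0.5315, 0.0743, 0.1234]
tcp_rot: [[0.555, 0.832, -0.003], [0.832, -0.555, 0.0], [-0.002, -0.003, -1.0]]
force: [0.5, 0.1, 0.6]
opening: 0.702
```

Call:
servo_tool(increments=[[0.3, [0, 0, 5], 0], [0.3, [0, 0, 4], 0], [0.3, [0, 0, 2], 0], [0.3, [0, 0, 0], 0]])

```text
time_s: 10.6
position: [0.5326, 0.0743, 0.1136]
tcp_rot: [[0.555, 0.832, 0.0], [0.832, -0.555, 0.0], [0.0, 0.0, -1.0]]
force: [0.6, 0.6, 0.1]
opening: 0.698
```

```bash
python3 - <<'E'
from h import *
im,d=bot.capture("side");b=(250,140,90,75)
overlay("side",im,f"pics/side5o.png",(.5325,.0755),-3,56,b,k=8)
E
```

```text
(no output)
```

View pics/side5o.png

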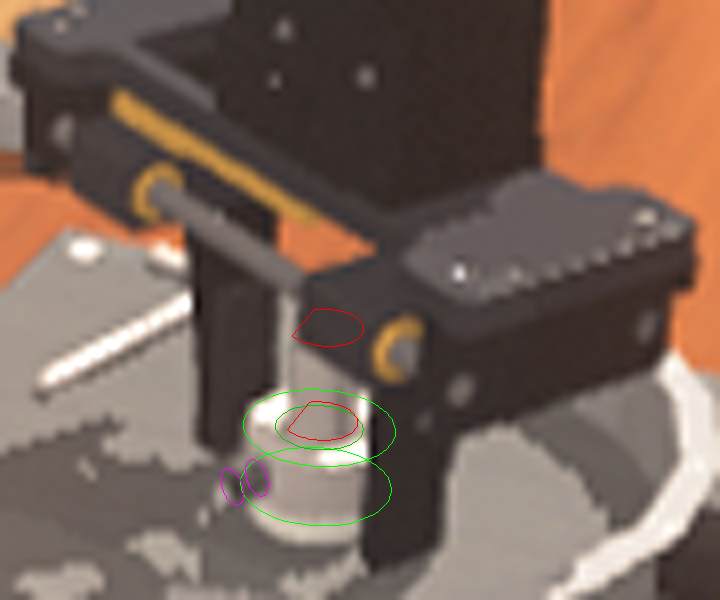

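The fingers straddle the collar (far finger at zoom x≈225, near one at ≈400), and the screw at (255,480) is clear of the pads. Close.

Call:
servo_tool(increments=[[1, [0, 0, 0], 0], [1, [0, 0, 0], 0], [1, [0, 0, 0], 0], [1, [0, 0, 0], 0], [1, [0, 0, 0], 0]])

```text
time_s: 11.28
position: [0.5326, 0.0743, 0.1136]
tcp_rot: [[0.555, 0.832, 0.0], [0.832, -0.555, -0.0], [0.0, 0.0, -1.0]]
force: [0.1, -0.1, 0.2]
opening: 0.453
```

Call:
servo_tool(increments=[[1, [0, 0, -5], 0], [1, [0, 0, -10], 0], [1, [0, 0, -10], 0], [1, [0, 0, 0], 0]])

```text
time_s: 11.78
position: [0.5334, 0.0742, 0.1398]
tcp_rot: [[0.555, 0.832, 0.003], [0.832, -0.555, -0.0], [0.001, 0.002, -1.0]]
force: [-0.0, 0.2, -1.6]
opening: 0.453
```

Call:
servo_tool(increments=[[1, [0, 0, 0], 6], [1, [0, 0, 0], 6], [1, [0, 0, 0], 6], [1, [0, 0, 0], 6], [1, [0, 0, 0], 6]])

```text
time_s: 12.4
position: [0.5323, 0.0743, 0.1385]
tcp_rot: [[0.898, 0.44, -0.0], [0.44, -0.898, 0.0], [-0.0, -0.0, -1.0]]
force: [0.1, -0.7, -1.3]
opening: 0.449
```

Call:
servo_tool(increments=[[1, [0, 0, 0], 6], [1, [0, 0, 0], 6], [1, [0, 0, 0], 6], [1, [0, 0, 0], 6], [1, [0, 0, 0], 5]])

```text
time_s: 13.02
position: [0.5324, 0.0743, 0.1385]
tcp_rot: [[0.999, -0.05, -0.0], [-0.05, -0.999, 0.0], [-0.0, -0.0, -1.0]]
force: [0.1, -0.9, -1.2]
opening: 0.452
```

Call:
servo_tool(increments=[[1, [0, 0, 0], 0], [1, [0, 0, 0], 0]])

```text
time_s: 13.28
position: [0.5324, 0.0743, 0.1385]
tcp_rot: [[0.999, -0.046, -0.0], [-0.046, -0.999, 0.0], [-0.0, 0.0, -1.0]]
force: [0.3, 0.3, -0.5]
opening: 0.453
```

```bash
python3 - <<'E'
from h import *
s=bot.read_state();print(s["position"],s["force"],s["moment"],s["opening"],s["tcp_rot"])
b=(250,140,90,75)
im,d=bot.capture("side");cv2.imwrite("pics/side6.png",cv2.resize(im[140:215,250:340],None,fx=8,fy=8,interpolation=cv2.INTER_CUBIC))
overlay("side",im,f"pics/side6o.png",(.5325,.0755),-3,-3,b,k=8,zc=.143)
im,d=bot.capture("top");cv2.imwrite("pics/top6.png",im)
E
```

```text
[0.53244936 0.07428838 0.13850925] [ 0.34306219  0.27954332 -0.52758073] [ 0.02560722 -0.01229692  0.02553084] 0.45331899527404135 [[ 9.98933938e-01 -4.61621890e-02 -1.98887978e-04]
 [-4.61621893e-02 -9.98933958e-01  3.22275659e-06]
 [-1.98824725e-04  5.96178357e-06 -9.99999980e-01]]
```

View pics/side6.png

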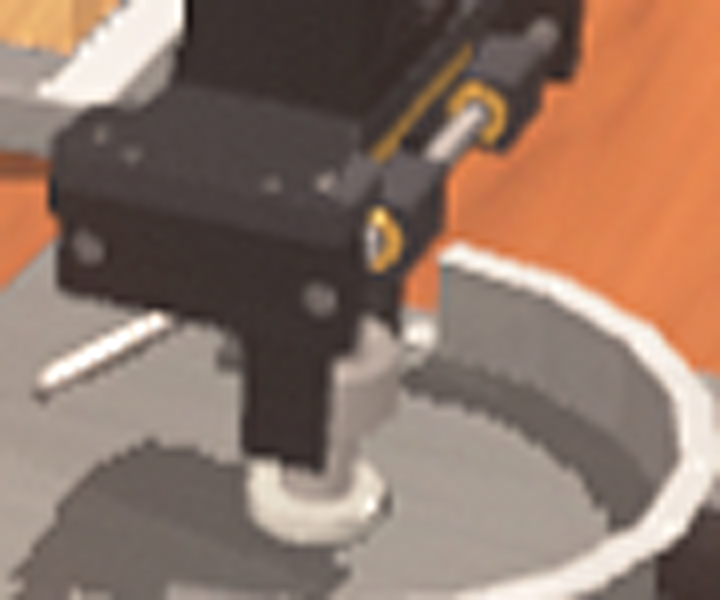

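View pics/side6o.png

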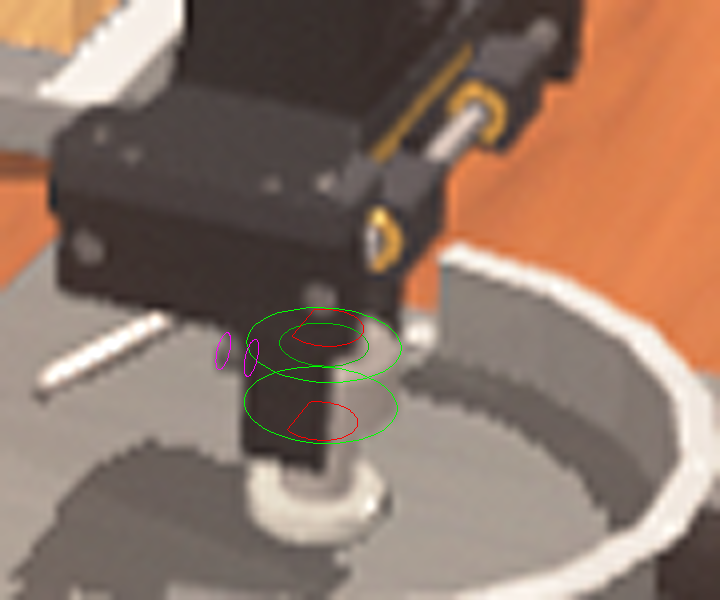

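View pics/top6.png

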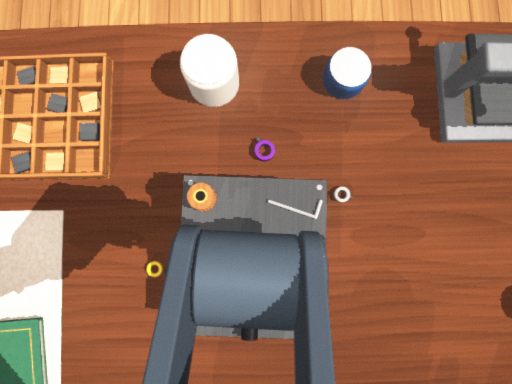

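The collar is lifted and level, and its right edge lies on the overlay. The screw head shows at zoom (228,352), close to where it is predicted. The wheel and key haven't moved in the top view: (201,197) and (297,208). I'll quantify the screw angle next.

```bash
python3 - <<'E'
from h import *
im0=cv2.imread("pics/side0.png")
im,d=bot.capture("side")
def g(x,u,v,w,h):
    a=cv2.resize(x[v:v+h,u:u+w],None,fx=16,fy=16,interpolation=cv2.INTER_CUBIC).astype(float)
    return np.clip((a/ a.max())**.6*255,0,255).astype(np.uint8)
def mark(a,u,v,pts,col):
    for p in pts:
        q=((p-[u,v]+.5)*16-.5);cv2.circle(a,tuple(np.round(q).astype(int)),3,col,-1)
cax=np.array([.5325,.0757])
def head(ang,z,c):
    s=np.radians(ang);return proj("side",[[c[0]+r*np.cos(s),c[1]+r*np.sin(s),z] for r in(.021,.028)])
a=g(im0,272,188,24,24);b=g(im,268,172,24,24)
cols=[(255,0,0),(0,255,0),(0,0,255)]
for k,an in enumerate((48,56,64)): mark(a,272,188,head(an,.127,cax),cols[k])
for k,an in enumerate((-11,-3,5)): mark(b,268,172,head(an,.152,cax),cols[k])
cv2.imwrite("pics/heads.png",np.hstack([a,b]))
E
```

```text
(no output)
```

View pics/heads.png

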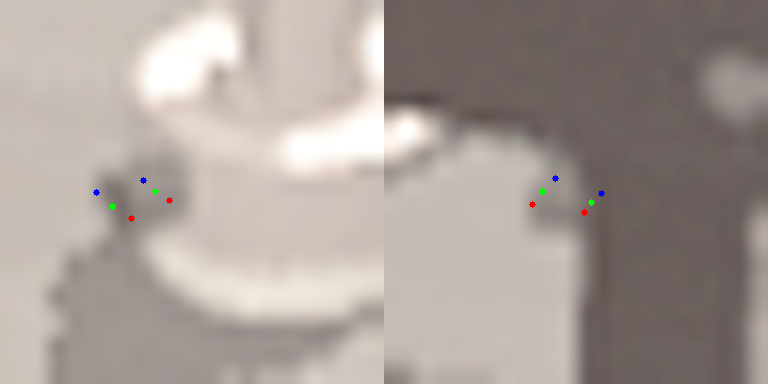

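The screw head reads about -5° from the first picture plus the turn, and about +1° in the picture now. Both are within about 4° of the flat's -3°, and the limit is about 14°. Forces on the tool are near zero, so the collar isn't pressing on the spindle. Handing in.

```bash
python3 - <<'E'
from h import *
s=bot.read_state();print(s["time_s"],s["position"],s["force"],s["opening"])
print(bot.hand_in())
E
```

```text
13.425 [0.53249808 0.07430211 0.13854013] [ 0.09609751 -0.40690796 -0.63152329] 0.4478011387518072
the job is handed in; nothing more can be done
None
```

I turned the spindle so its flat faces out of the hood's open side. The collar is lifted and still gripped, with its set screw over the flat. I handed in at 13.4 s; hand-in reports no verdict.

- **Spindle:** I pinched it across the flat (opening 15.5 mm against the 16 mm nominal) and turned it about 30°. The flat then stood at about -3° world, square to the machine's own -3°. The side picture after I let go agreed. I could not check the flat again once the collar was up, because the gripper hid it.
- **Collar:** I gripped it across its sides (about 39 mm against 40 mm), lifted it 24.9 mm and turned it about 59°. The tool was vertical, and the last force reading was under 1 N.
- **Screw angle:** My two estimates disagree a little: about -5° from the first picture plus the turn, and about +1° from the last picture. Both are well inside the roughly 14° allowed. The two cameras also differ by 2–3 mm on the spindle's position, so I took the axis from the pinch contacts.
- **Wheel and hex key:** They showed no movement in the top picture taken after the lift.

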